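Build up the rivet-tin column beside the anvil

TASK

Lift the soot cover off the steel tin by its knob and set it down, without dropping it, flat on the stone bench to one side, knob up. Then take the two rivet tins from the sloping rack and stack them squarely on the steel tin, edges in line: first the red one, then the blue one on top, each lowered into place and not dropped. Do not shove the steel tin along, and leave the mug, the iron cone and the set hammer where they are.

Things in the scene. Friction and masses are not known exactly. Their poses are not given: they have to be found in the camera images.
- red_tin: closed red rivet tin with a blank paper label on top, 80 mm long (its x), 56 mm wide (its y), 45 mm high (its z); origin at the centre of its underside. Starts lying on the 30 degree slope of the rack, its long x axis pointing up the slope, in either of the two stalls; about 0.25 to 0.5 kg
- blue_tin: closed blue rivet tin with a blank paper label on top, 80 mm long (its x), 56 mm wide (its y), 45 mm high (its z); origin at the centre of its underside. Starts in the other stall of the rack, tilted likewise; about 0.25 to 0.5 kg
- base_tin: closed bare-steel tin, the foot of the column, loose and upright on the bench, 80 mm long (its x), 56 mm wide (its y), 45 mm high (its z); origin at the centre of its underside; about 0.9 kg. At the start the soot cover hides its top
- cover: loose dark iron soot cover, an upside-down cap 92 (x) by 68 mm (y), over the steel tin with 3 mm play all round; 0.2 kg. Origin at the centre of its rim's lower edge, 37 mm above the bench on the tin, 0 when flat on the bench. Rim 8 mm deep; top plate 8 to 11 mm, brass neck (14 mm thick) 11 to 24 mm and round light-wood knob (24 mm across) 24 to 48 mm above the origin
- cover_knob (a point): centre of the cover's wooden knob, 36 mm above the cover's origin
- rack: fixed sloping rack of oak slats, 262 mm wide (y), 115 mm deep (x), 92 mm high; origin at the centre of its foot. Its face rises at 30 degrees along +x (away from the robot); a ledge 18 mm proud stops the tins at the low edge, a 6 mm cleat parts the two stalls, centred at y = +65 and -65 mm. A resting tin's origin is at rack x = -15 mm, 52 mm above the bench
- mug: green enamel mug, 80 mm across, 80 mm high with a side handle (at its +y), standing on the bench; origin at the centre of its underside. Bystander
- cone: dark iron cone mandrel, 68 mm across the foot, 85 mm high, standing on the bench; origin at the centre of its underside. Bystander
- set_hammer: flat steel set hammer lying on the bench: head 38 x 85 x 38 mm, origin at the centre of the head's underside; wooden handle 22 mm thick, 240 mm long, running out along its -x. Bystander

How it is judged:
By the outcome, as a careful person would: the job done as asked, in the order asked, and still so for the second after the job is handed in, with the robot touching nothing.
It also fails if it takes over 72 s, if anything falls off the work surface, if the arm or the gripper's body presses on something with over 40 N, if the wrist force passes 120 N, or if a joint passes its speed limit or range.

ROBOT

A 6-joint arm with a two-finger parallel gripper is mounted at the origin on the work surface. World frame = base frame: x ahead of the robot, y to its left, z up, the work surface at z = 0. Lengths are in m, angles in rad, forces in N, time in s.
With the tool pointing down it reaches from about 0.35 to 0.775 m from the base axis. Payload 7.3 kg.
Tool frame: the origin (TCP) lies at the very end of the fingers, on their centre line; the grasp point (between the pads) lies r.grasp_offset behind it (r.grasp_offset is the distance from the TCP to the grasp point, in m); z points along the fingers, y is the line along which they close (so a half turn about z gives the same grasp; the last joint's range is limited). The gripper opens to 92 mm and grips with 3 to 60 N. Pads are 19 mm wide; open, the fingers measure 130 mm over their backs; the gripper's body (75 mm by 190 mm) begins 47 mm behind the grasp point.
Start: joints at [0.971, 0.342, 1.524, -0, 1.275, -0.146], TCP at [0.23, 0.472, 0.227] pointing down, gripper open.
Joint ranges: [-2.53, 2.53], [-0.77, 2.02], [0.04, 2.7], [-1, 4.14], [0.28, 2.66], [-3.11, 3.11]. Speed limits (rad/s): [2.57, 2.57, 3.14, 3.14, 3.14, 3.14].

INTERFACE

Orientations are given as a unit quaternion [x, y, z, w].
In Python, from cell import r, imaging, job gives the robot as it stands.
- The arm moves only by the tool send_rows, never from a script. Its argument "increments" is one flat list of numbers, 7 for each row, row after row: the opening, from -1 (shut) to 1 (fully open), then the shift along the tool's x, y, z in units of 50 mm (1.0 is 50 mm), then the turn, a rotation vector about the tool's x, y, z in units of 6 degrees (1.0 is 6 degrees). A call has 1 to 10 rows; each row is the pose to reach, as a shift and turn from the pose commanded when the call began, along the tool's axes at that moment; what a row does not reach only later rows make up. A row lasts 1/10 s, in which the tool goes at most 50 mm and 8.59 degrees, less where a joint would pass 70% of its speed; a pose out of reach is approached as far as the arm can. A call with a gripper value outside its range is refused whole. The fingers move at their own pace and stop on an object; "force" is the grip in N (left out, the last holds). Time passes only in rows, so rows that repeat a pose let the fingers close. It gives the time, the measured TCP pose, the force, the opening and the grip force at its end, in the units of the state.
- r.read_state(): the state, without advancing time (a new reading comes with each control period).
- imaging.capture(name): name is "scene" or "top"; returns the picture (400x640x3 uint8, red, green, blue); there is no depth.
- imaging.camera_model(name): a dict with "mtx" (3x3 intrinsics, pixels), "distortion" ([k1, k2, p1, p2, k3] as OpenCV has them; the pictures are not rectified), "rvec" (rotation vector, rad) and "tvec" (3), from world to camera coordinates, as OpenCV has them. Camera axes: x right, y down, z forward; pixel columns grow to the right and rows downward; lengths in m; the calibration is good to about 2 mm. A picture is of the moment at which its call begins. camera_model takes no time and is no camera call.
- job.hand_in(): hands the job in; it is judged then, once.
Trained networks look in the newest picture that a camera, given by its name, has taken for a name from the list of things; names that differ only in an ending like _2 or _b are one class to them, and where a whole thing is asked for, a point or a joint stands for the part that bears it (a point fixed in the world has none). Each returns a list of dicts, best first, with "conf" (0 to 1); they miss things now and then, are a little off and sometimes report something else, mostly with a low value. They report only what shows in the picture. A call takes as long as a camera call.
- imaging.recognise(camera, thing): "bbox" ([left, top, width, height] in pixels, round what is visible of it).
- imaging.place_of(camera, thing): "uv" ([column, row] in pixels: a listed point, or the origin of a listed thing).
The state is a dict: "time_s": time; "joints": joint angles; "dq": joint speeds; "joint_efforts": joint torques, N m; "position": TCP position; "tcp_rot": TCP orientation; "force": force on the tool from outside, world axes, zero at the start; "wrist_torque": the same for the moment, N m; "gripper_width": finger opening in m; "gripper_force": force on a finger pad.
Only numpy, scipy, OpenCV 4.12 (cv2) and the standard library are available. Lean on these libraries where they do the work, as an engineer would, in place of code of your own. Each camera call takes 0.05 s, during which the arm holds its last target. There are 200 camera calls.

## Working session

There is one attempt and no reset: what is moved stays moved. The work goes in short steps, Python scripts to look and compute and a tool call to move; the robot and the scene stay as the last step left them, time stands still between calls to the robot, and variables do not carry over. Pictures are saved under pics/ and viewed, at most 10 in all, crops included, and the job is handed in when it is done.

Besides the shell and the picture viewer there is one more tool, called after "Call:" as a command line: name --argument value ..., lists and objects as JSON in quotes. send_rows: Moves the arm, as the interface text tells. Its arguments: {"type":"object","properties":{"increments":{"type":"array"},"force":{"type":"number"}},"required":["increments"]}

```bash
ls; mkdir -p pics; python3 - <<'E'
from cell import r, imaging, job
import cv2, numpy as np
print(r.read_state()); print(r.grasp_offset)
for c in("scene","top"):
    im=imaging.capture(c); cv2.imwrite(f"pics/{c}0.png",im[:,:,::-1])
    m=imaging.camera_model(c); print(c,m)
    for t in["red_tin","blue_tin","base_tin","cover","cover_knob","rack","mug","cone","set_hammer"]:
        print(t,[(np.round(d["uv"],1).tolist(),round(d["conf"],2)) for d in imaging.place_of(c,t)[:2]])
E
```

```text
pics
{'time_s': 0.0, 'joints': array([ 9.71017645e-01,  3.42743269e-01,  1.52501113e+00, -8.87006034e-06,
        1.27539141e+00, -1.46005319e-01]), 'dq': array([ 6.19771793e-04, -2.30234865e-03,  5.31480462e-04, -4.77814294e-04,
        1.61761985e-03, -8.52879137e-05]), 'joint_efforts': array([ 6.20807623e-04, -4.31233978e+01, -2.44224447e+01,  7.19093322e-02,
        5.58792707e-02, -1.26956065e-04]), 'position': array([0.22989419, 0.47154091, 0.22603635]), 'tcp_rot': array([ 2.24943761e-01,  9.74371439e-01, -7.24752411e-04, -2.78963829e-04]), 'force': array([ 0.72251581, -0.15697633,  0.50023476]), 'wrist_torque': array([ 0.00615   , -0.00110968, -0.03325164]), 'gripper_force': 0.0, 'gripper_width': 0.09165478918833274}
0.0188
scene {'mtx': array([[498.43080453,   0.        , 315.92725959],
       [  0.        , 498.43080453, 203.47296228],
       [  0.        ,   0.        ,   1.        ]]), 'distortion': array([-0.107381,  0.      ,  0.      ,  0.      ,  0.      ]), 'rvec': array([ 2.12006904,  1.07346213, -0.45712934]), 'tvec': array([-0.39038463, -0.21101625,  1.48536033])}

[... 223 characters left out ...]
.82)]
cone [([320.9, 298.1], 0.64)]
set_hammer [([414.2, 167.5], 0.56)]
top {'mtx': array([[458.20413934,   0.        , 310.86472697],
       [  0.        , 458.20413934, 204.14160276],
       [  0.        ,   0.        ,   1.        ]]), 'distortion': array([-0.0415417,  0.       ,  0.       ,  0.       ,  0.       ]), 'rvec': array([ 2.15680456, -2.15172476,  0.12612294]), 'tvec': array([0.08870095, 0.5826492 , 1.22585626])}
red_tin [([231.7, 207.0], 0.69)]
blue_tin [([281.6, 210.5], 0.92)]
base_tin []
cover [([424.8, 214.0], 0.96)]
cover_knob [([427.8, 218.1], 0.78)]
rack [([255.3, 205.7], 0.69)]
mug [([351.5, 271.9], 0.56)]
cone [([350.7, 160.6], 0.6)]
set_hammer [([187.2, 229.7], 0.63)]
```

View pics/scene0.png

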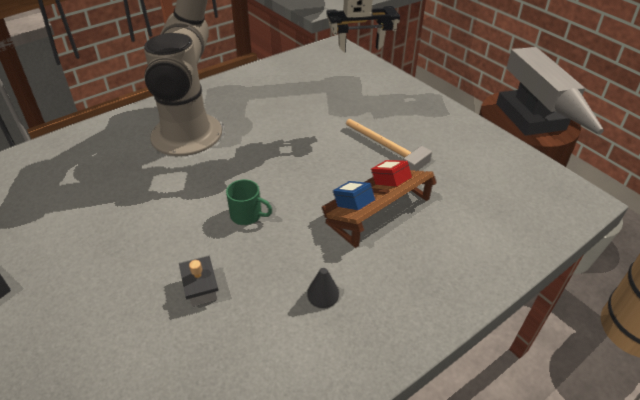

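View pics/top0.png

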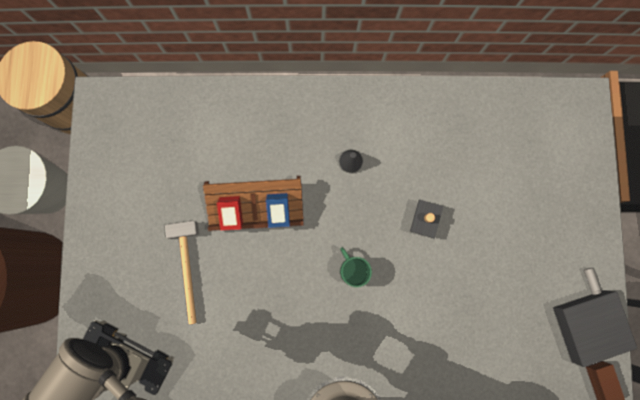

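The scene view shows the cover at about (198,278), the mug at (245,203), the cone at (323,287), the rack with the blue tin at (353,195) and the red tin at (391,173), and the hammer at (400,150). In the top view the cover is at (428,219), the red tin at (230,213) and the blue tin at (278,211).

```bash
cat > h.py <<'E'
from cell import r, imaging, job
import cv2, numpy as np
from scipy.spatial.transform import Rotation as R
CM={c:imaging.camera_model(c) for c in("scene","top")}
def proj(c,p):
    m=CM[c]; return cv2.projectPoints(np.float64(p).reshape(-1,1,3),m["rvec"],m["tvec"],m["mtx"],m["distortion"])[0][:,0]
def unproj(c,uv,z):
    m=CM[c]; uv=np.float64(uv).reshape(-1,1,2)
    d=cv2.undistortPoints(uv,m["mtx"],m["distortion"])[:,0]
    Rm=cv2.Rodrigues(m["rvec"])[0]; o=-Rm.T@m["tvec"]
    d=np.c_[d,np.ones(len(d))]@Rm
    return o+d*((np.asarray(z)-o[2])/d[:,2])[:,None]
def tri(uvs,uvt):
    P=[];x=[]
    for c,uv in(("scene",uvs),("top",uvt)):
        m=CM[c];P.append(np.c_[cv2.Rodrigues(m["rvec"])[0],m["tvec"]])
        x.append(cv2.undistortPoints(np.float64(uv).reshape(1,1,2),m["mtx"],m["distortion"]).reshape(2,1))
    X=cv2.triangulatePoints(P[0],P[1],x[0],x[1])[:,0]; return X[:3]/X[3]
def blob(mask,box):
    """largest component in box: centroid, minAreaRect box points, area"""
    m=np.zeros_like(mask,np.uint8);a,b,c,d=box;m[b:d,a:c]=mask[b:d,a:c]
    n,l,s,ce=cv2.connectedComponentsWithStats(m)
    if n<2: return None
    k=1+s[1:,4].argmax(); pts=np.argwhere(l==k)[:,::-1].astype(np.float32)
    return ce[k],cv2.boxPoints(cv2.minAreaRect(pts)),s[k,4]
E
python3 - <<'E'
from h import *
np.set_printoptions(precision=4,suppress=True)
I={c:cv2.imread(f"pics/{c}0.png") for c in CM}
t=I["top"];s=I["scene"]
tv=cv2.cvtColor(t,cv2.COLOR_BGR2HSV).astype(int);sv=cv2.cvtColor(s,cv2.COLOR_BGR2HSV).astype(int)
kt=blob((tv[...,1]>90)&(tv[...,2]>110),(405,195,460,245));ks=blob((sv[...,1]>90)&(sv[...,2]>110),(170,250,230,310))
print("knob",kt[0],kt[2],ks[0],ks[2],tri(ks[0],kt[0]), unproj("top",kt[0],.073))
for th in(60,70,80):
    b=blob(tv[...,2]<th,(400,190,460,245)); 
    if b: print("cover",th,b[0],b[2],unproj("top",b[1],.048)[:,:2].tolist())
for n,bx,bs in(("red",(215,195,245,235),(370,155,415,190)),("blue",(262,190,295,230),(330,180,378,210))):
    b=blob((tv[...,2]>150)&(tv[...,1]<80),bx);a=blob((sv[...,2]>150)&(sv[...,1]<80),bs)
    print(n,b[0],b[2],a[0],a[2],"label",tri(a[0],b[0]),unproj("top",b[1],.09)[:,:2].tolist())
crops=[cv2.resize(t[185:250,395:475],None,fx=5,fy=5,interpolation=2),cv2.resize(t[170:235,200:310],None,fx=5,fy=5,interpolation=2)]
cv2.imwrite("pics/c1.png",np.vstack([cv2.copyMakeBorder(c[:300],0,0,0,560-c.shape[1],0) for c in crops]))
E
```

```text
knob [429.3333 217.2143] 84 [195.4083 267.3373] 169 [ 0.5439 -0.2264  0.0704] [[ 0.5434 -0.2263  0.073 ]]
cover 60 [437.  217.5] 10 [[0.5491051643199398, -0.2509884963609775], [0.5491134481819986, -0.25646160950875774], [0.5409094286307471, -0.25620840733538963], [0.5409017373102417, -0.2507396703601077]]
cover 70 [436.7273 218.6667] 33 [[0.5327004418951109, -0.24229836609970462], [0.5548195907133602, -0.25243699131369446], [0.5503029607577131, -0.26287011775384655], [0.5282006985656447, -0.2527108904497943]]
cover 80 [436.5102 218.8776] 49 [[0.5299661982244811, -0.2367588081280423], [0.5586482837643237, -0.2503478106193418], [0.5518927992257007, -0.265382859465008], [0.523243706514501, -0.2517558439261655]]
red [228.6711 215.8596] 228 [375.7226 159.781 ] 137 label [0.5342 0.2916 0.1066] [[0.5647104042084792, 0.32704303202046636], [0.5691199689393052, 0.2925505362448429], [0.5231886196144825, 0.2857625331170478], [0.5187914317753212, 0.32009092529160543]]
blue [277.2614 213.0152] 264 [335.1966 184.6154] 117 label [0.5419 0.1631 0.0971] [[0.5759378575344228, 0.19756443154083567], [0.5760094008835335, 0.16058184860427907], [0.5283786954921841, 0.16010903741902197], [0.5282887733125179, 0.19691363366152706]]
```

View pics/c1.png

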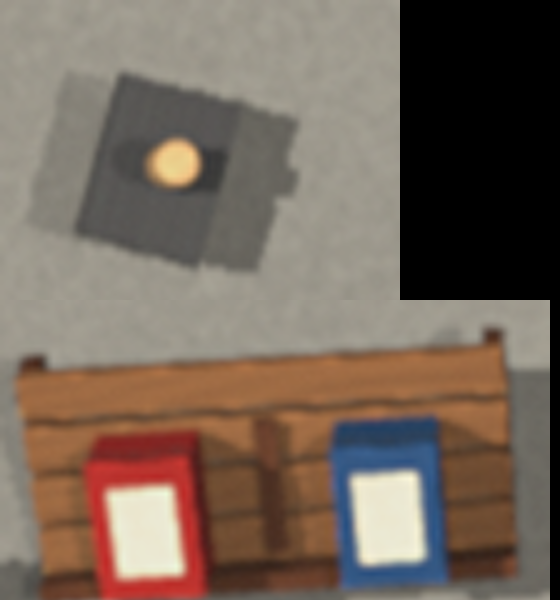

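The crop shows the cover's plate corners at about (122,73), (240,102), (200,268) and (77,235) in 5x pixels, so its yaw is about -15°. Both tins sit square in their stalls.

```bash
cat >> h.py <<'E'
from scipy.optimize import minimize
def box(x,y,z,yaw,tilt=0,L=.08,W=.056,H=.045):
    """corners of a box, origin at centre of underside; yaw, tilt in deg"""
    c=np.array([[sx*L/2,sy*W/2,h] for h in(0,H) for sx in(-1,1) for sy in(-1,1)])
    return R.from_euler("ZY",[yaw,-tilt],degrees=True).apply(c)+[x,y,z]
def sil(c,pts,k=4):
    uv=proj(c,pts)+.5
    im=np.zeros((400*k,640*k),np.uint8)
    cv2.fillConvexPoly(im,np.round(cv2.convexHull(np.float32(uv))*k*16).astype(np.int32),255,shift=4)
    return cv2.resize(im,(640,400),interpolation=cv2.INTER_AREA)/255.
def colour(im,name):
    h=cv2.cvtColor(im,cv2.COLOR_RGB2HSV).astype(int)
    hh,s,v=h[...,0],h[...,1],h[...,2]
    m=((hh<5)|(hh>170))&(s>140)&(v>45) if name=="red" else (hh>100)&(hh<130)&(s>100)&(v>45)
    return m.astype(np.uint8)
def fit(ims,name,p0,tilt,free=(1,1,1,1),cams=("top","scene"),roi=40):
    """fit x,y,z,yaw of tin by colour silhouette"""
    p0=np.float64(p0); ms={}
    for c in cams:
        u,v=proj(c,p0[:3])[0].astype(int); m=np.zeros((400,640),np.uint8)
        mm=colour(ims[c],name); m[max(0,v-roi):v+roi,max(0,u-roi):u+roi]=mm[max(0,v-roi):v+roi,max(0,u-roi):u+roi]
        n,l,s,_=cv2.connectedComponentsWithStats(m); m=(l==1+s[1:,4].argmax()).astype(np.uint8)
        cs,_=cv2.findContours(m,cv2.RETR_EXTERNAL,2); ms[c]=cv2.drawContours(np.zeros_like(m),cs,-1,1,-1)
    sc=np.array([.004,.004,.004,4.])*free
    def f(q):
        p=p0+q*sc; return sum(abs(sil(c,box(*p,tilt))-ms[c]).sum() for c in cams)
    best=min((minimize(f,q0,method="Nelder-Mead",options=dict(initial_simplex=np.array(q0)+np.vstack([np.zeros(4),2*np.eye(4)]),maxiter=400)) for q0 in([0,0,0,0],[1,-1,0,1])),key=lambda o:o.fun)
    return p0+best.x*sc,best.fun,{c:int(ms[c].sum()) for c in cams}
def deltas(pos,x,z):
    """increments (units of rows) from the current pose to tool at pos with tool x ~ x, tool z = z"""
    s=r.read_state(); A=R.from_quat(s["tcp_rot"])
    z=np.float64(z)/np.linalg.norm(z); x=np.float64(x)-np.dot(x,z)*z; x/=np.linalg.norm(x)
    B=R.from_matrix(np.c_[x,np.cross(z,x),z])
    return np.round(A.inv().apply(np.float64(pos)-s["position"])/.05,3), np.round(np.degrees((A.inv()*B).as_rotvec())/6,3)
E
python3 - <<'E'
from h import *
np.set_printoptions(precision=4,suppress=True)
I={c:cv2.imread(f"pics/{c}0.png")[:,:,::-1].copy() for c in CM}
cr=np.array([(122,73),(240,102),(200,268),(77,235)])/5-.4+[395,185]
P=unproj("top",cr,.048)[:,:2]; print(P.tolist(),"c",P.mean(0)); 
d=(P[0]+P[1]-P[2]-P[3]);e=P[0]+P[3]-P[1]-P[2];print("yaw",np.degrees(np.arctan2(d[1],d[0])),np.degrees(np.arctan2(-e[0],e[1])),np.linalg.norm(d)/2,np.linalg.norm(e)/2)
for n,y in(("red",.30),("blue",.178)):
    print(n,*fit(I,n,(.545,y,.052,3),30))
for n,ut,us in(("mug",(355,272),(245.8,217.5)),("cone",(350.7,160.6),(320.9,298.1)),("rack",(255.3,205.7),(381.6,209.4))):
    print(n,unproj("top",ut,0),unproj("scene",us,0))
yaw=np.radians(-15);print(deltas((.5437,-.2263,.054),(-np.cos(yaw),-np.sin(yaw),0),(0,0,-1)))
E
```

```text
[[0.5951902416414429, -0.2057295248947582], [0.5793311452453258, -0.27003506365845503], [0.4886970840081976, -0.24537712299539832], [0.5065078688456027, -0.17896408967583138]] c [ 0.5424 -0.225 ]
yaw -16.001539948104423 -14.44401352813727 0.09327211145540727 0.06749260327948337
red [0.5649 0.3091 0.0487 0.3501] 130.63529411764705 {'top': 739, 'scene': 817}
blue [ 0.5746  0.1793  0.0493 -1.2923] 327.6862745098039 {'top': 663, 'scene': 707}
mug [[ 0.3967 -0.0331  0.    ]] [[ 0.4156 -0.0362 -0.    ]]
cone [[ 0.7131 -0.0236  0.    ]] [[ 0.7184 -0.0311  0.    ]]
rack [[0.5822 0.248  0.    ]] [[0.5921 0.2537 0.    ]]
(array([-11.757,  -9.802,   3.454]), array([ 0.001,  0.   , -1.833]))
```

Call:
send_rows --increments '[0.3,-11.75,-9.8,0,0,0,-1.83,0.3,-11.75,-9.8,0,0,0,-1.83,0.3,-11.75,-9.8,0,0,0,-1.83,0.3,-11.75,-9.8,0,0,0,-1.83,0.3,-11.75,-9.8,0,0,0,-1.83,0.3,-11.75,-9.8,0,0,0,-1.83,0.3,-11.75,-9.8,0,0,0,-1.83,0.3,-11.75,-9.8,0,0,0,-1.83,0.3,-11.75,-9.8,0,0,0,-1.83,0.3,-11.75,-9.8,0,0,0,-1.83]'

```text
time_s: 2.0
position: [0.434, 0.0169, 0.227]
tcp_rot: [0.131, 0.991, 0.0, 0.0]
force: [1.3, 0.2, 0.4]
gripper_width: 0.0594
gripper_force: 0.0
```

```bash
python3 - <<'E'
from h import *
yaw=np.radians(-15);print(deltas((.5435,-.226,.1),(-np.cos(yaw),-np.sin(yaw),0),(0,0,-1)))
E
```

```text
(array([-3.372, -4.124,  2.542]), array([ 0.004,  0.009, -0.006]))
```

Call:
send_rows --increments '[0.3,-3.37,-4.12,1,0,0,0,0.3,-3.37,-4.12,1,0,0,0,0.3,-3.37,-4.12,1,0,0,0,0.3,-3.37,-4.12,1,0,0,0,0.3,-3.37,-4.12,1,0,0,0,0.3,-3.37,-4.12,1.6,0,0,0,0.3,-3.37,-4.12,2.1,0,0,0,0.3,-3.37,-4.12,2.5,0,0,0,0.3,-3.37,-4.12,2.5,0,0,0,0.3,-3.37,-4.12,2.5,0,0,0]'

```text
time_s: 3.0
position: [0.543, -0.2237, 0.1021]
tcp_rot: [0.131, 0.991, 0.0, -0.0]
force: [-0.6, -0.2, 1.0]
gripper_width: 0.0597
gripper_force: 0.0
```

```bash
python3 - <<'E'
from h import *
s=r.read_state();print(s["position"],s["dq"].round(3))
yaw=np.radians(-15);print(deltas((.5435,-.226,.055),(-np.cos(yaw),-np.sin(yaw),0),(0,0,-1)))
im=imaging.capture("scene");u,v=proj("scene",[.5437,-.226,.073])[0].astype(int);cv2.imwrite("pics/k.png",cv2.resize(im[v-60:v+50,u-70:u+70,::-1],None,fx=4,fy=4))
E
```

```text
[ 0.54302696 -0.22371308  0.1020875 ] [ 0.004 -0.026 -0.02   0.001  0.    -0.001]
(array([-0.021, -0.042,  0.942]), array([ 0.001, -0.   , -0.003]))
```

View pics/k.png

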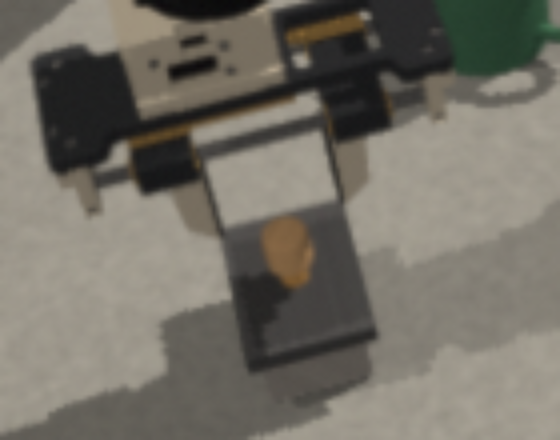

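The fingers straddle the knob, which is at about (288,250) in the crop, and it sits centred between them. Descend and grip.

Call:
send_rows --increments '[0.3,-0.02,-0.04,0.2,0,0,0,0.3,-0.02,-0.04,0.5,0,0,0,0.3,-0.02,-0.04,0.75,0,0,0,0.3,-0.02,-0.04,0.92,0,0,0,0.3,-0.02,-0.04,0.92,0,0,0,-0.2,-0.02,-0.04,0.92,0,0,0,-0.6,-0.02,-0.04,0.92,0,0,0,-1,-0.02,-0.04,0.92,0,0,0,-1,-0.02,-0.04,0.92,0,0,0,-1,-0.02,-0.04,0.92,0,0,0]' --force 15

```text
time_s: 4.05
position: [0.5435, -0.2259, 0.056]
tcp_rot: [0.131, 0.991, -0.0, 0.0]
force: [0.4, 1.0, 0.7]
gripper_width: 0.0245
gripper_force: 0.5
```

Call:
send_rows --increments '[-1,0,0,0,0,0,0,-1,0,0,0,0,0,0,-1,0,0,0,0,0,0,-1,0,0,-0.1,0,0,0,-1,0,0,-0.2,0,0,0,-1,0,0,-0.35,0,0,0,-1,0,0,-0.6,0,0,0,-1,0,0,-1,0,0,0,-1,0,0,-1,0,0,0,-1,0,0,-1,0,0,0]'

```text
time_s: 5.05
position: [0.5435, -0.226, 0.1063]
tcp_rot: [0.131, 0.991, -0.0, 0.001]
force: [0.1, -0.1, -2.8]
gripper_width: 0.0237
gripper_force: 15.0
```

```bash
python3 - <<'E'
from h import *
np.set_printoptions(precision=4,suppress=True)
s=r.read_state();print(s["position"],s["gripper_width"],s["gripper_force"],s["force"])
yaw=np.radians(-15);print(deltas((.50,-.43,.105),(-np.cos(yaw),-np.sin(yaw),0),(0,0,-1)))
print(imaging.capture("scene").shape);u,v=proj("scene",[.5437,-.226,.073])[0].astype(int);cv2.imwrite("pics/k2.png",cv2.resize(imaging.capture("scene")[v-60:v+50,u-70:u+70,::-1],None,fx=4,fy=4))
E
```

```text
[ 0.5435 -0.226   0.1063] 0.023671497403830444 14.99989852309227 [ 0.0521 -0.0858 -2.8488]
(array([-0.217, -4.166,  0.027]), array([-0.003,  0.013, -0.003]))
(400, 640, 3)
```

View pics/k2.png

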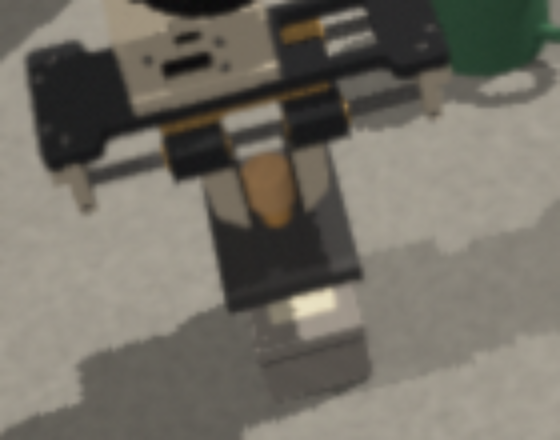

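The cover hangs level from the knob and the steel tin stays behind. Carry it to the right.

Call:
send_rows --increments '[-1,-0.2,-0.4,0,0,0,0,-1,-0.2,-1,0,0,0,0,-1,-0.2,-1.7,0,0,0,0,-1,-0.2,-2.4,0,0,0,0,-1,-0.2,-3.1,0,0,0,0,-1,-0.2,-3.7,0,0,0,0,-1,-0.2,-4.1,0,0,0,0,-1,-0.2,-4.17,0.4,0,0,0,-1,-0.2,-4.17,0.8,0,0,0,-1,-0.2,-4.17,1.1,0,0,0]'

```text
time_s: 6.15
position: [0.4983, -0.4291, 0.0486]
tcp_rot: [0.131, 0.991, 0.001, -0.001]
force: [-1.0, 1.5, -2.7]
gripper_width: 0.0237
gripper_force: 15.0
```

Call:
send_rows --increments '[-1,0,0,0,0,0,0,-1,0,0,0.2,0,0,0,-1,0,0,0.4,0,0,0,-1,0,0,0.5,0,0,0,-1,0,0,0.55,0,0,0,-1,0,0,0.58,0,0,0,-1,0,0,0.6,0,0,0,-1,0,0,0.6,0,0,0,-1,0,0,0.6,0,0,0]'

```text
time_s: 7.05
position: [0.4991, -0.43, 0.021]
tcp_rot: [0.131, 0.991, -0.0, 0.0]
force: [-0.1, -0.5, -2.2]
gripper_width: 0.0236
gripper_force: 15.0
```

Call:
send_rows --increments '[-1,0,0,0.02,0,0,0,-1,0,0,0.04,0,0,0,-1,0,0,0.05,0,0,0,-1,0,0,0.05,0,0,0]'

```text
time_s: 7.45
position: [0.499, -0.4299, 0.019]
tcp_rot: [0.131, 0.991, -0.0, 0.0]
force: [-2.3, 0.5, 4.3]
gripper_width: 0.0235
gripper_force: 15.0
```

Call:
send_rows --increments '[-0.4,0,0,0,0,0,0,-0.2,0,0,0,0,0,0,0.1,0,0,0,0,0,0,0.3,0,0,0,0,0,0,0.3,0,0,-0.3,0,0,0,0.3,0,0,-0.8,0,0,0,0.5,0,0,-1.6,0,0,0,0.5,0,0,-2.6,0,0,0,0.5,0,0,-3.6,0,0,0,0.5,0,0,-4,0,0,0]'

```text
time_s: 8.45
position: [0.5002, -0.4311, 0.2259]
tcp_rot: [0.131, 0.991, -0.003, 0.004]
force: [0.3, -0.5, -0.9]
gripper_width: 0.0688
gripper_force: 0.0
```

```bash
python3 - <<'E'
from h import *
np.set_printoptions(precision=4,suppress=True)
print(r.read_state()["position"])
I={c:imaging.capture(c) for c in CM}
for c in I: cv2.imwrite(f"pics/{c}1.png",I[c][:,:,::-1])
t=I["top"][...,::-1];s=I["scene"][...,::-1]
for n in("red","blue"):
    for c in I: 
        m=colour(I[c],n); b=blob(m,(200,140,430,240)); print(n,c,b[0],b[2])
    print(n,[imaging.place_of(c,n+"_tin")[:1] for c in I])
u,v=proj("scene",[.5437,-.226,.04])[0].astype(int)
def cr(im,a,b,f,w=560):
    c=cv2.resize(im[b:b+56,a:a+80],None,fx=5,fy=5,interpolation=2);return c
cv2.imwrite("pics/c2.png",np.vstack([np.hstack([cr(t,385,190,5),cr(s,u-40,v-28,5)]),np.hstack([cr(t,205,175,5),cr(s,330,155,5)])]))
print("scene crop org",u-40,v-28)
E
```

```text
[ 0.5002 -0.4311  0.2259]
red scene [391.6135 173.8604] 709
red top [229.8675 211.3419] 468
red [[{'uv': [389.6, 181.1], 'conf': 0.71}], []]
blue scene [354.4187 196.5106] 707
blue top [277.6519 207.9751] 362
blue [[{'uv': [353.9, 200.7], 'conf': 0.71}], [{'uv': [278.2, 206.7], 'conf': 0.89}]]
scene crop org 157 248
```

View pics/c2.png

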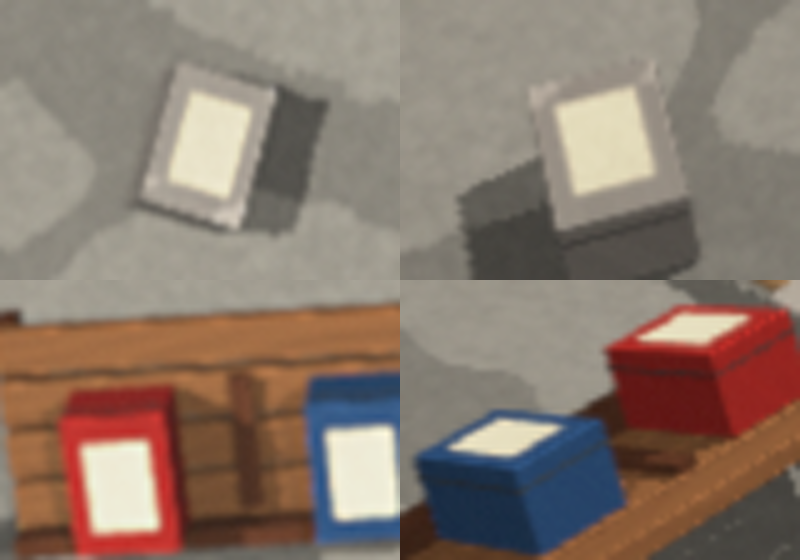

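The crops show the bare tin with its pale label in both views, at about (209,146) in the top crop and (605,140) in the scene crop. The red and blue tins are whole and unobstructed in the rack. I measure by label.

```bash
cat >> h.py <<'E'
def label(im,c,guess,rad=22):
    """label blob near the projected guess: centroid, corners"""
    h=cv2.cvtColor(im,cv2.COLOR_RGB2HSV).astype(int); v=h[...,2]
    u,w=proj(c,guess)[0].astype(int); roi=v[w-rad:w+rad,u-rad:u+rad]
    core=np.percentile(v[w-2:w+3,u-2:u+3],50)
    m=(v>core*.82)
    # component holding the guess point
    mm=np.zeros(m.shape,np.uint8); mm[w-rad:w+rad,u-rad:u+rad]=m[w-rad:w+rad,u-rad:u+rad]
    n,l=cv2.connectedComponents(mm,connectivity=4); k=l[w,u]; pts=np.argwhere(l==k)[:,::-1].astype(np.float32)
    return pts.mean(0),cv2.boxPoints(cv2.minAreaRect(pts)),len(pts)
def labelpose(I,guess,nrm=(0,0,1)):
    """top-centre by triangulation, and label axes on the plane with normal nrm through it (top view)"""
    a=label(I["scene"],"scene",guess);b=label(I["top"],"top",guess)
    X=tri(a[0],b[0]); out=[X,a[2],b[2]]
    for c,l in(("top",b),("scene",a)):
        m=CM[c];Rm=cv2.Rodrigues(m["rvec"])[0];o=-Rm.T@m["tvec"]
        d=cv2.undistortPoints(np.float64(l[1]).reshape(-1,1,2),m["mtx"],m["distortion"])[:,0];d=np.c_[d,np.ones(4)]@Rm
        n=np.float64(nrm);Q=o+d*((n@(X-o))/(d@n))[:,None]
        e=[Q[1]-Q[0],Q[2]-Q[1]];e=max(e,key=np.linalg.norm);e=e*np.sign(e[0]);out.append((c,round(np.degrees(np.arctan2(e[1],np.dot(e,[n[2],0,-n[0]]))),1),round(np.linalg.norm(e),4),round(min(np.linalg.norm(Q[1]-Q[0]),np.linalg.norm(Q[2]-Q[1])),4)))
    return out
E
python3 - <<'E'
from h import *
np.set_printoptions(precision=4,suppress=True)
I={c:cv2.imread(f"pics/{c}1.png")[:,:,::-1].copy() for c in CM}
print("base",labelpose(I,(.543,-.2256,.045)))
n=(-.5,0,.866)
for nm,g in(("red",(.535,.303,.091)),("blue",(.545,.18,.091))): print(nm,labelpose(I,g,n),[proj(c,g)[0] for c in CM])
E
```

```text
base [array([ 0.5432, -0.2261,  0.0418]), 314, 255, ('top', np.float64(-17.3), np.float64(0.0529), np.float64(0.0368)), ('scene', np.float64(-16.8), np.float64(0.0509), np.float64(0.0357))]
red [array([0.5419, 0.3101, 0.085 ]), 208, 378, ('top', np.float64(-0.4), np.float64(0.0671), np.float64(0.0485)), ('scene', np.float64(1.1), np.float64(0.1217), np.float64(0.0849))] [array([384.4318, 162.2953]), array([229.7374, 219.3181])]
blue [array([0.5463, 0.1724, 0.1204]), 1269, 223, ('top', np.float64(3.4), np.float64(0.0483), np.float64(0.0331)), ('scene', np.float64(-38.6), np.float64(0.2985), np.float64(0.1679))] [array([348.7944, 183.5285]), array([276.4763, 215.6449])]
```

```bash
sed -i 's/^def label(im,c,guess,rad=22):/def label(im,c,guess,rad=22,tin=True):/; s/v=h\[...,2\]$/v=im.min(2).astype(int) if tin else h[...,2]/; s/m=(v>core\*.82)/m=(v>core*(.65 if tin else .82))/; s/^def labelpose(I,guess,nrm=(0,0,1)):/def labelpose(I,guess,nrm=(0,0,1),tin=True):/; s/a=label(I\["scene"\],"scene",guess);b=label(I\["top"\],"top",guess)/a=label(I["scene"],"scene",guess,tin=tin);b=label(I["top"],"top",guess,tin=tin)/' h.py
python3 - <<'E'
from h import *
np.set_printoptions(precision=4,suppress=True)
I={c:cv2.imread(f"pics/{c}1.png")[:,:,::-1].copy() for c in CM}
n=(-.5,0,.866)
for nm,s,t in(("red",(388.6,164),(229,215)),("blue",(351,186.4),(277.2,213))): 
    g=tri(s,t);print(nm,g,labelpose(I,g,n))
ov=[]
for c in I:
    im=I[c][...,::-1].copy()
    for p in((.562,.303,.052),(.57,.178,.052)):
        uv=np.round(proj(c,box(*p,3,30))*16).astype(int)
    ov.append(im)
for nm,p in(("red",(.562,.303,.052,3)),("blue",(.57,.178,.052,3))):
    for cams in(("top",),("scene",),("top","scene")):
        print(nm,cams,*fit(I,nm,p,30,(1,1,0,1),cams))
# base outline fit on top corners
cr=np.array([(178,63),(275,92),(240,228),(140,205)])/5-.4+[385,190]
P=unproj("top",cr,.045);d=P[0]+P[1]-P[2]-P[3];e=P[0]+P[3]-P[1]-P[2];print(P.mean(0),np.degrees(np.arctan2(d[1],d[0])),np.degrees(np.arctan2(-e[0],e[1])),np.linalg.norm(d)/2,np.linalg.norm(e)/2)
E
```

```text
red [0.5467 0.3055 0.0919] [array([0.5447, 0.3073, 0.0889]), 79, 237, ('top', np.float64(3.7), np.float64(0.0511), np.float64(0.0354)), ('scene', np.float64(7.6), np.float64(0.0697), np.float64(0.0426))]
blue [0.5529 0.1792 0.0878] [array([0.5522, 0.1787, 0.0887]), 105, 258, ('top', np.float64(-1.4), np.float64(0.0519), np.float64(0.0366)), ('scene', np.float64(12.2), np.float64(0.07), np.float64(0.0486))]
red ('top',) [0.5649 0.3087 0.052  3.8848] 72.15686274509804 {'top': 743}
red ('scene',) [ 0.568   0.3062  0.052  -2.2074] 49.35294117647059 {'scene': 818}
red ('top', 'scene') [0.5674 0.3073 0.052  0.1135] 132.95294117647057 {'top': 743, 'scene': 818}
blue ('top',) [0.5735 0.1805 0.052  5.7538] 97.97254901960784 {'top': 664}
blue ('scene',) [ 0.5762  0.1778  0.052  -3.5762] 217.1647058823529 {'scene': 709}
blue ('top', 'scene') [ 0.5754  0.1785  0.052  -1.2619] 327.8627450980392 {'top': 664, 'scene': 709}
[ 0.5413 -0.2249  0.045 ] -16.174455258639604 -14.827996240744396 0.07929284989379262 0.05537779946067157
```

```bash
cat >> h.py <<'E'
def tinpose(o,yaw,h,tilt=30):
    """tool pose gripping a tin at underside origin o: TCP h above the underside"""
    Rt=R.from_euler("ZY",[yaw,-tilt],degrees=True).as_matrix()
    return np.float64(o)+h*Rt[:,2],-Rt[:,0],-Rt[:,2]
E
python3 - <<'E'
from h import *
print(deltas(*tinpose((.567,.3085,.052),3.7,.158)))
E
```

```text
(array([ 3.992, 14.098,  0.591]), array([-0.796, -4.977, -3.054]))
```

Call:
send_rows --increments '[0.65,4,14.1,0,-0.8,-4.98,-3.05,0.65,4,14.1,0,-0.8,-4.98,-3.05,0.65,4,14.1,0,-0.8,-4.98,-3.05,0.65,4,14.1,0,-0.8,-4.98,-3.05,0.65,4,14.1,0,-0.8,-4.98,-3.05,0.65,4,14.1,0,-0.8,-4.98,-3.05,0.65,4,14.1,0,-0.8,-4.98,-3.05,0.65,4,14.1,0,-0.8,-4.98,-3.05,0.65,4,14.1,0,-0.8,-4.98,-3.05,0.65,4,14.1,0,-0.8,-4.98,-3.05]'

```text
time_s: 9.75
position: [0.4908, 0.0625, 0.2168]
tcp_rot: [-0.031, 0.966, 0.008, 0.258]
force: [1.0, -0.9, -0.2]
gripper_width: 0.0756
gripper_force: 0.0
```

```bash
python3 - <<'E'
from h import *
print(r.read_state()["position"],r.read_state()["joints"].round(2))
print(deltas(*tinpose((.567,.3085,.052),3.7,.158)))
E
```

```text
[0.49080936 0.06251425 0.21682474] [-0.07  0.05  2.06  0.14  0.51 -1.81]
(array([0.053, 4.812, 0.607]), array([-0.014, -0.008,  0.005]))
```

Call:
send_rows --increments '[0.65,0.05,4.81,0.6,0,0,0,0.65,0.05,4.81,0.6,0,0,0,0.65,0.05,4.81,0.6,0,0,0,0.65,0.05,4.81,0.6,0,0,0,0.65,0.05,4.81,0.6,0,0,0,0.65,0.05,4.81,1,0,0,0,0.65,0.05,4.81,1.6,0,0,0,0.65,0.05,4.81,1.6,0,0,0,0.65,0.05,4.81,1.6,0,0,0]'

```text
time_s: 10.65
position: [0.5137, 0.3019, 0.1455]
tcp_rot: [-0.031, 0.966, 0.006, 0.258]
force: [0.2, -0.0, 0.5]
gripper_width: 0.0754
gripper_force: 0.0
```

```bash
python3 - <<'E'
from h import *
print(r.read_state()["position"],r.read_state()["joints"].round(2))
print(deltas(*tinpose((.567,.3085,.052),3.7,.008)))
I={c:imaging.capture(c) for c in CM}
ov=[]
for c in I:
    im=I[c][...,::-1].copy(); u,v=proj(c,(.54,.31,.09))[0].astype(int)
    ov.append(cv2.resize(im[v-60:v+50,u-50:u+50],None,fx=4,fy=4,interpolation=2))
cv2.imwrite("pics/r1.png",np.hstack(ov))
E
```

```text
[0.51366439 0.30190808 0.14548853] [ 0.52  0.38  1.87 -0.51  0.48 -0.71]
(array([1.000e-03, 7.000e-02, 1.996e+00]), array([-0.037, -0.022,  0.01 ]))
```

View pics/r1.png

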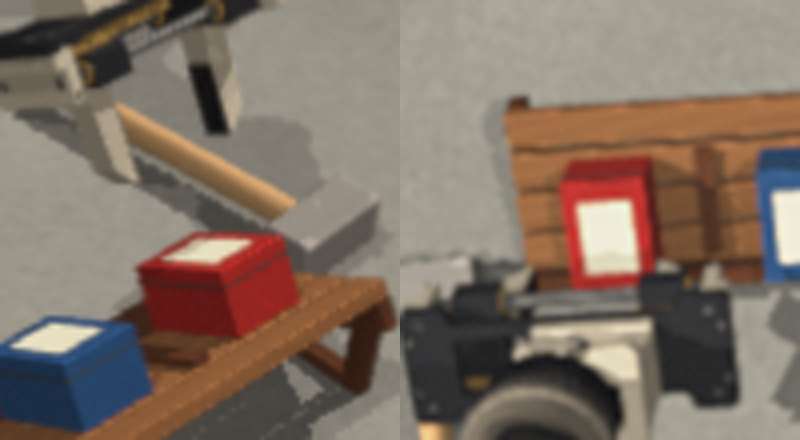

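The gripper is aligned up-slope of the ledge with its fingers either side of the red tin, whose label is at (608,240) in the right half. The hammer lies clear and low at its left. Descend along the tool axis and grip.

Call:
send_rows --increments '[0.65,0,0.07,0.3,0,0,0,0.65,0,0.07,0.7,0,0,0,0.65,0,0.07,1.1,0,0,0,0.65,0,0.07,1.5,0,0,0,0.65,0,0.07,1.8,0,0,0,0.65,0,0.07,1.95,0,0,0,0.65,0,0.07,1.98,0,0,0,0.65,0,0.07,1.98,0,0,0]'

```text
time_s: 11.55
position: [0.564, 0.309, 0.0622]
tcp_rot: [-0.031, 0.965, 0.007, 0.26]
force: [-0.5, -0.0, -0.5]
gripper_width: 0.0756
gripper_force: 0.0
```

Call:
send_rows --increments '[0.45,0,0,0,0,0,0,0.35,0,0,0,0,0,0,0.25,0,0,0,0,0,0,0,0,0,0,0,0,0,0,0,0,0,0,0,-0.3,0,0,0,0,0,0,-0.3,0,0,0,0,0,0]' --force 25

```text
$.increments: bad value
```

```bash
python3 - <<'E'
from h import *
s=r.read_state();print(s)
print(deltas(*tinpose((.567,.3085,.052),3.7,.008)))
E
```

```text
{'time_s': 11.55, 'joints': array([ 0.48457928,  0.57350629,  1.82396742, -0.6914433 ,  0.32972754,
       -0.53787359]), 'dq': array([ 0.00631997, -0.0084497 ,  0.00047725,  0.00168666,  0.00134515,
       -0.00223735]), 'joint_efforts': array([-2.00993568e-01, -4.72690594e+01, -1.76363719e+01, -7.01284390e-01,
       -1.14569742e+00,  2.44431192e-02]), 'position': array([0.56399996, 0.30903945, 0.06221065]), 'tcp_rot': array([-0.03103377,  0.96515963,  0.00737444,  0.25971025]), 'force': array([-0.50131855, -0.00631976, -0.48808866]), 'wrist_torque': array([-0.00140822,  0.28543203, -0.00344549]), 'gripper_force': 0.0, 'gripper_width': 0.07560696779693962}
(array([ 0.051, -0.015,  0.046]), array([-0.019,  0.02 ,  0.002]))
```

Call:
send_rows --increments '[0.65,0.04,-0.01,0.03,0,0,0,0.45,0.04,-0.01,0.03,0,0,0,0.3,0.04,-0.01,0.03,0,0,0,0.1,0.04,-0.01,0.03,0,0,0,-0.3,0.04,-0.01,0.03,0,0,0,-0.3,0.04,-0.01,0.03,0,0,0,-0.3,0.04,-0.01,0.03,0,0,0]' --force 25

```text
time_s: 12.25
position: [0.5628, 0.3084, 0.0593]
tcp_rot: [-0.031, 0.965, 0.007, 0.259]
force: [-3.2, -2.2, 6.2]
gripper_width: 0.0558
gripper_force: 25.0
```

Call:
send_rows --increments '[-0.3,0,0,-0.1,0,0,0,-0.3,0,0,-0.25,0,0,0,-0.3,0,0,-0.5,0,0,0,-0.3,0,0,-0.9,0,0,0,-0.3,0,0,-1.4,0,0,0,-0.3,0,0,-2,0,0,0,-0.3,0,0,-2.6,0,0,0,-0.3,0,0,-3,0,0,0,-0.3,0,0,-3,0,0,0]'

```text
time_s: 13.15
position: [0.4869, 0.3046, 0.1914]
tcp_rot: [-0.032, 0.965, 0.008, 0.261]
force: [0.8, 0.1, -3.2]
gripper_width: 0.056
gripper_force: 25.0
```

```bash
python3 - <<'E'
from h import *
s=r.read_state();print(s["position"],s["gripper_width"],s["force"],s["joints"].round(2))
print(deltas(*tinpose((.5425,-.2257,.19),-16.3,.008,0)))
E
```

```text
[0.48691255 0.30463784 0.19144658] 0.05597331401852317 [ 0.81067619  0.1002901  -3.21196354] [ 0.56  0.28  1.86 -0.45  0.58 -0.75]
(array([ -0.426, -10.657,   0.098]), array([0.879, 4.985, 3.262]))
```

Call:
send_rows --increments '[-0.3,0,-0.5,-0.2,0,0,0,-0.3,-0.4,-10.66,0.1,0.88,4.98,3.26,-0.3,-0.4,-10.66,0.1,0.88,4.98,3.26,-0.3,-0.4,-10.66,0.1,0.88,4.98,3.26,-0.3,-0.4,-10.66,0.1,0.88,4.98,3.26,-0.3,-0.4,-10.66,0.1,0.88,4.98,3.26,-0.3,-0.4,-10.66,0.1,0.88,4.98,3.26,-0.3,-0.4,-10.66,0.1,0.88,4.98,3.26,-0.3,-0.4,-10.66,0.1,0.88,4.98,3.26,-0.3,-0.4,-10.66,0.1,0.88,4.98,3.26]'

```text
time_s: 14.15
position: [0.5347, -0.1705, 0.1944]
tcp_rot: [0.142, 0.99, -0.001, -0.002]
force: [0.5, 0.4, -2.5]
gripper_width: 0.0559
gripper_force: 25.0
```

```bash
python3 - <<'E'
from h import *
s=r.read_state();print(s["position"],s["gripper_width"],s["force"],s["joints"].round(2))
print(deltas(*tinpose((.5425,-.2257,.09),-16.3,.008,0)))
E
```

```text
[ 0.53467028 -0.1704541   0.19440697] 0.055853666437497215 [ 0.49090621  0.40551035 -2.46552217] [-0.44  0.44  1.47 -0.    1.24 -1.73]
(array([-0.468, -1.011,  1.929]), array([-0.024, -0.032, -0.012]))
```

Call:
send_rows --increments '[-0.3,-0.47,-1.01,0.3,0,0,0,-0.3,-0.47,-1.01,0.8,0,0,0,-0.3,-0.47,-1.01,1.4,0,0,0,-0.3,-0.47,-1.01,1.9,0,0,0,-0.3,-0.47,-1.01,2.2,0,0,0,-0.3,-0.47,-1.01,2.2,0,0,0,-0.3,-0.47,-1.01,2.2,0,0,0]'

```text
time_s: 14.85
position: [0.5431, -0.2237, 0.0854]
tcp_rot: [0.142, 0.99, -0.001, -0.001]
force: [0.0, 0.0, -3.0]
gripper_width: 0.056
gripper_force: 25.0
```

```bash
python3 - <<'E'
from h import *
np.set_printoptions(precision=4,suppress=True)
s=r.read_state();print(s["position"],s["gripper_width"],s["force"])
print(deltas(*tinpose((.5425,-.2257,.075),-16.3,.008,0)))
I={c:imaging.capture(c) for c in CM}
ov=[]
for c in I:
    cv2.imwrite(f"pics/{c}3.png",I[c][...,::-1])
    im=I[c][...,::-1].copy(); u,v=proj(c,(.543,-.226,.08))[0].astype(int); print(c,u-50,v-60)
    ov.append(cv2.resize(im[v-60:v+50,u-50:u+50],None,fx=4,fy=4,interpolation=2))
cv2.imwrite("pics/r2.png",np.hstack(ov))
print(imaging.place_of("scene","base_tin"),imaging.place_of("scene","red_tin"))
for cams in(("scene",),("top",),("top","scene")):
  try: print(cams,fit(I,"red",(.5425,-.2257,.075,-16),0,(1,1,0,1) if len(cams)<2 else (1,1,1,1),cams,roi=50))
  except Exception as e: print(e)
E
```

```text
[ 0.5431 -0.2237  0.0854] 0.05601805741351728 [ 0.045   0.0293 -3.0337]
(array([ 0.   , -0.042,  0.048]), array([-0.026, -0.024, -0.01 ]))
scene 144 204
top 379 157
[{'uv': [202.6, 289.1], 'conf': 0.93}] [{'uv': [193.7, 269.1], 'conf': 0.73}]
('scene',) (array([  0.542 ,  -0.2238,   0.075 , -16.5974]), np.float64(621.4), {'scene': 669})
('top',) (array([  0.5308,  -0.1878,   0.075 , -70.7157]), np.float64(720.9490196078432), {'top': 45})
('top', 'scene') (array([  0.4905,  -0.211 ,  -0.0132, -11.4252]), np.float64(1203.4235294117645), {'top': 45, 'scene': 669})
```

View pics/r2.png

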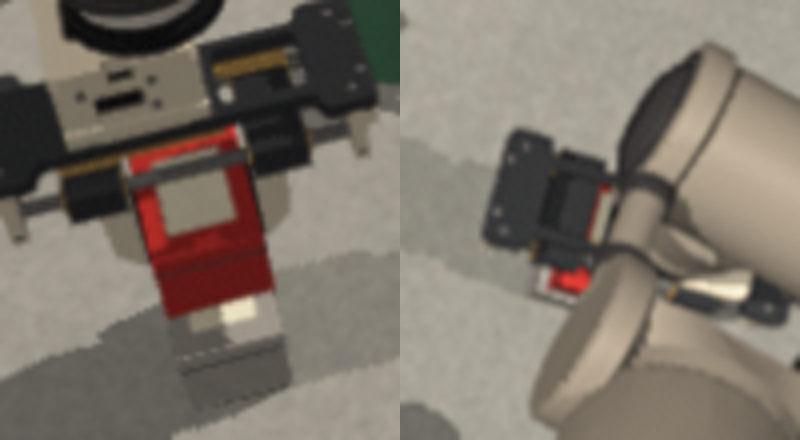

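The left half shows the red tin held upright above the steel tin, with red's lower front corners at (171,318) and (276,287) and the steel tin's upper front corners at (176,362) and (283,333). I refine both with edge fits.

```bash
cat >> h.py <<'E'
from scipy.ndimage import map_coordinates
def edgefit(items,p0,edges,H=.045,z=None,span=(.006,.006,4)):
    """items: [(cam,img,edge ids)]; fit x,y,yaw at given z maximising gradient along edges (pairs of box corners)"""
    G=[]
    for c,im,e in items:
        L=cv2.GaussianBlur(cv2.cvtColor(im,cv2.COLOR_RGB2LAB).astype(np.float32),(0,0),.8)
        gx=cv2.Sobel(L,-1,1,0);gy=cv2.Sobel(L,-1,0,1);G.append((c,gx,gy,e))
    def f(q):
        p=np.array(p0[:2])+q[:2]; b=box(*p,z,p0[2]+q[2]); s=0
        for c,gx,gy,e in G:
            for i,j in e:
                uv=proj(c,b[i]+(b[j]-b[i])*np.linspace(.04,.96,25)[:,None]); d=uv[-1]-uv[0];n=np.array([-d[1],d[0]])/np.linalg.norm(d)
                co=[uv[:,1],uv[:,0]]
                g=[map_coordinates(gx[...,k],co,order=1)*n[0]+map_coordinates(gy[...,k],co,order=1)*n[1] for k in range(3)]
                s-=min(np.linalg.norm(np.mean(g,1)),80)
        return s
    from scipy.optimize import differential_evolution as DE
    o=DE(f,[(-a,a) for a in span],seed=1,maxiter=60,popsize=10,tol=1e-6)
    return np.round(np.array(p0)+o.x,4),round(o.fun,1)
# corner ids: 0..3 bottom (-x-y,-x+y,+x-y,+x+y), 4..7 top
TOP=[(4,5),(5,7),(7,6),(6,4)]; FRONT=[(2,3),(2,6),(3,7),(6,7)]
E
python3 - <<'E'
from h import *
I1={c:cv2.imread(f"pics/{c}1.png")[:,:,::-1].copy() for c in CM}; I3=cv2.imread("pics/scene3.png")[:,:,::-1].copy()
b=(.5425,-.2257,-16)
print("base scene+top",edgefit([("scene",I1["scene"],TOP),("top",I1["top"],TOP)],b,0,z=0))
print("base top",edgefit([("top",I1["top"],TOP)],b,0,z=0))
print("base scene",edgefit([("scene",I1["scene"],TOP+FRONT[1:3])],b,0,z=0))
print("base scene3",edgefit([("scene",I3,[(2,6),(3,7),(6,7),(2,3)])],b,0,z=0))
for z in(.076,.077,.079): print("red scene3",z,edgefit([("scene",I3,FRONT)],(.543,-.2237,-16.3),0,z=z))
E
```

```text
base scene+top (array([  0.5429,  -0.2246, -17.8377]), np.float64(-512.8))
base top (array([  0.5411,  -0.2262, -18.2475]), np.float64(-320.0))
base scene (array([  0.5429,  -0.2246, -17.8691]), np.float64(-335.3))
base scene3 (array([  0.5484,  -0.2261, -17.2604]), np.float64(-273.4))
red scene3 0.076 (array([  0.549 ,  -0.2239, -18.2142]), np.float64(-282.1))
red scene3 0.077 (array([  0.549 ,  -0.2267, -16.7829]), np.float64(-281.5))
red scene3 0.079 (array([  0.549 ,  -0.2297, -13.2305]), np.float64(-278.4))
```

```bash
sed -i 's/,80)$/,250)/' h.py; python3 - <<'E'
from h import *
I1={c:cv2.imread(f"pics/{c}1.png")[:,:,::-1].copy() for c in CM}; I3=cv2.imread("pics/scene3.png")[:,:,::-1].copy()
b=(.5425,-.2257,-16);sp=(.012,.012,5)
print("base scene+top",edgefit([("scene",I1["scene"],TOP),("top",I1["top"],TOP)],b,0,z=0,span=sp))
print("base top",edgefit([("top",I1["top"],TOP)],b,0,z=0,span=sp))
print("base scene",edgefit([("scene",I1["scene"],TOP+FRONT[1:3])],b,0,z=0,span=sp))
print("base scene1 front",edgefit([("scene",I1["scene"],FRONT)],b,0,z=0,span=sp))
print("base scene3 front",edgefit([("scene",I3,FRONT)],b,0,z=0,span=sp))
for z in(.075,.077,.079): print("red scene3",z,edgefit([("scene",I3,FRONT)],(.543,-.2237,-16.3),0,z=z,span=sp))
P=lambda a,z:unproj("scene",np.array(a)/4-.375+[144,204],z).round(4).tolist()
print(P([(171,318),(276,287)],.077),P([(176,362),(283,333)],.045))
E
```

```text
base scene+top (array([  0.5444,  -0.2254, -17.1513]), np.float64(-759.2))
base top (array([  0.5429,  -0.2253, -17.3122]), np.float64(-526.2))
base scene (array([  0.5469,  -0.2256, -18.4567]), np.float64(-437.1))
base scene1 front (array([  0.5481,  -0.2262, -18.4986]), np.float64(-322.7))
base scene3 front (array([  0.5492,  -0.2317, -11.    ]), np.float64(-353.2))
red scene3 0.075 (array([  0.5441,  -0.2237, -17.1745]), np.float64(-757.5))
red scene3 0.077 (array([  0.5456,  -0.2246, -16.6011]), np.float64(-755.4))
red scene3 0.079 (array([  0.5447,  -0.2237, -17.3129]), np.float64(-755.0))
[[0.5759, -0.2606, 0.077], [0.5892, -0.2084, 0.077]] [[0.5771, -0.2648, 0.045], [0.5928, -0.2114, 0.045]]
```

```bash
python3 - <<'E'
from h import *
print(deltas(*tinpose((.5451,-.2256,.0490),-17.3,.0084,0)))
E
```

```text
(array([-0.032, -0.022,  0.593]), array([-0.033,  0.006,  0.158]))
```

Call:
send_rows --increments '[-0.3,-0.03,-0.02,0.1,-0.03,0,0.16,-0.3,-0.03,-0.02,0.25,-0.03,0,0.16,-0.3,-0.03,-0.02,0.4,-0.03,0,0.16,-0.3,-0.03,-0.02,0.5,-0.03,0,0.16,-0.3,-0.03,-0.02,0.56,-0.03,0,0.16,-0.3,-0.03,-0.02,0.59,-0.03,0,0.16,-0.3,-0.03,-0.02,0.59,-0.03,0,0.16,-0.3,-0.03,-0.02,0.59,-0.03,0,0.16,-0.3,-0.03,-0.02,0.59,-0.03,0,0.16]'

```text
time_s: 15.95
position: [0.5445, -0.2252, 0.0568]
tcp_rot: [0.151, 0.989, 0.0, -0.0]
force: [0.0, -0.8, -3.8]
gripper_width: 0.0558
gripper_force: 25.0
```

```bash
python3 - <<'E'
from h import *
np.set_printoptions(precision=4,suppress=True)
s=r.read_state();print(s["position"],s["gripper_width"],s["force"])
print(deltas(*tinpose((.5451,-.2256,.045),-17.3,.0084,0)))
im=imaging.capture("scene");cv2.imwrite("pics/scene4.png",im[...,::-1])
cv2.imwrite("pics/r3.png",cv2.resize(im[235:315,150:250,::-1],None,fx=7,fy=7,interpolation=2))
E
```

```text
[ 0.5445 -0.2252  0.0568] 0.05581261924193312 [ 0.0023 -0.7997 -3.7925]
(array([-0.013, -0.004,  0.068]), array([ 0.001, -0.007, -0.003]))
```

View pics/r3.png

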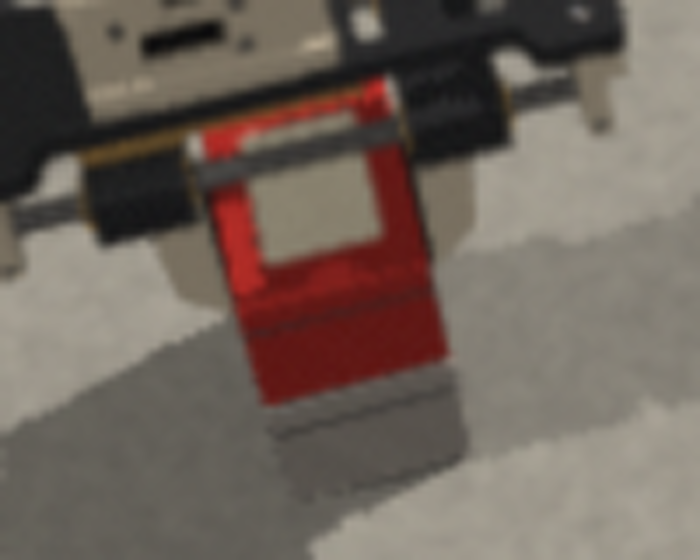

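The red tin's side edges run on into the steel tin's, with red's lower front edge from (263,405) to (450,358). I check numerically, in the same picture.

```bash
python3 - <<'E'
from h import *
im=cv2.imread("pics/scene4.png")[:,:,::-1].copy(); I1=cv2.imread("pics/scene1.png")[:,:,::-1].copy()
sp=(.01,.008,3)
for z in(.047,.0484,.05):print("red4",z,edgefit([("scene",im,FRONT)],(.545,-.2252,-17.3),0,z=z,span=sp))
for sd in((2,3),): print("base4 lower",edgefit([("scene",im,[(2,3),(2,6),(3,7)])],(.545,-.2252,-17.3),0,z=0,span=sp))
print("base1",edgefit([("scene",I1,[(2,3),(2,6),(3,7),(6,7)])],(.545,-.2252,-17.3),0,z=0,span=sp))
print("base1 lower",edgefit([("scene",I1,[(2,3),(2,6),(3,7)])],(.545,-.2252,-17.3),0,z=0,span=sp))
# profile: strongest rows along front mid column direction
for nm,I in(("now",im),("before",I1)):
    P=np.array([[.5445+.04*np.cos(np.radians(-17.3)),-.2252+.04*np.sin(np.radians(-17.3)),z] for z in np.arange(.1,-.02,-.004)])
    uv=proj("scene",P); L=cv2.cvtColor(I,cv2.COLOR_RGB2GRAY).astype(float)
    print(nm,np.mean([map_coordinates(L,[uv[:,1]+k*-.25,uv[:,0]+k],order=1) for k in range(-6,7)],0).round(0).tolist())
E
```

```text
red4 0.047 (array([  0.545 ,  -0.2262, -16.8703]), np.float64(-537.4))
red4 0.0484 (array([  0.5461,  -0.2262, -17.3744]), np.float64(-535.9))
red4 0.05 (array([  0.5474,  -0.2261, -18.161 ]), np.float64(-534.1))
base4 lower (array([  0.5498,  -0.2299, -14.3   ]), np.float64(-258.6))
base1 (array([  0.5481,  -0.2262, -18.4987]), np.float64(-322.7))
base1 lower (array([  0.552 ,  -0.2309, -14.3   ]), np.float64(-228.8))
now [50.0, 53.0, 57.0, 50.0, 45.0, 44.0, 44.0, 45.0, 45.0, 45.0, 45.0, 44.0, 45.0, 56.0, 83.0, 85.0, 81.0, 71.0, 80.0, 84.0, 84.0, 84.0, 84.0, 84.0, 84.0, 81.0, 81.0, 102.0, 125.0, 145.0]
before [218.0, 218.0, 217.0, 217.0, 217.0, 217.0, 216.0, 216.0, 216.0, 204.0, 163.0, 143.0, 142.0, 141.0, 127.0, 91.0, 77.0, 67.0, 75.0, 79.0, 79.0, 79.0, 79.0, 79.0, 79.0, 76.0, 68.0, 75.0, 95.0, 114.0]
```

Call:
send_rows --increments '[-0.3,-0.025,0,0,0,0,0.07,-0.3,-0.025,0,0.02,0,0,0.07,-0.3,-0.025,0,0.035,0,0,0.07,-0.3,-0.025,0,0.05,0,0,0.07,-0.3,-0.025,0,0.06,0,0,0.07,-0.3,-0.025,0,0.06,0,0,0.07,-0.3,-0.025,0,0.06,0,0,0.07]'

```text
time_s: 16.7
position: [0.5455, -0.2255, 0.054]
tcp_rot: [0.154, 0.988, 0.0, -0.001]
force: [-3.3, 0.9, 3.8]
gripper_width: 0.0559
gripper_force: 25.0
```

Call:
send_rows --increments '[0.2,0,0,0,0,0,0,0.3,0,0,0,0,0,0,0.45,0,0,0,0,0,0,0.45,0,0,0,0,0,0,0.45,0,0,-0.3,0,0,0,0.45,0,0,-0.8,0,0,0,0.55,0,0,-1.5,0,0,0,0.65,0,0,-2.3,0,0,0,0.65,0,0,-3,0,0,0,0.65,0,0,-3,0,0,0]'

```text
time_s: 17.7
position: [0.5482, -0.2269, 0.2091]
tcp_rot: [0.154, 0.988, -0.002, 0.004]
force: [0.3, -0.7, -0.0]
gripper_width: 0.0758
gripper_force: 0.0
```

```bash
python3 - <<'E'
from h import *
print(r.read_state()["position"])
print(deltas(*tinpose((.5755,.180,.052),2,.158)))
E
```

```text
[ 0.54819947 -0.22694997  0.2090813 ]
(array([3.45 , 7.386, 0.359]), array([-0.894, -4.867, -3.203]))
```

Call:
send_rows --increments '[0.65,3.45,7.39,0.36,-0.89,-4.87,-3.2,0.65,3.45,7.39,0.36,-0.89,-4.87,-3.2,0.65,3.45,7.39,0.36,-0.89,-4.87,-3.2,0.65,3.45,7.39,0.36,-0.89,-4.87,-3.2,0.65,3.45,7.39,0.36,-0.89,-4.87,-3.2,0.65,3.45,7.39,0.36,-0.89,-4.87,-3.2,0.65,3.45,7.39,0.36,-0.89,-4.87,-3.2,0.65,3.45,7.39,0.36,-0.89,-4.87,-3.2,0.65,3.45,7.39,0.36,-0.89,-4.87,-3.2,0.65,3.45,7.39,0.36,-0.89,-4.87,-3.2]'

```text
time_s: 18.7
position: [0.493, 0.1824, 0.1851]
tcp_rot: [-0.018, 0.967, 0.008, 0.254]
force: [1.5, -0.0, -0.9]
gripper_width: 0.0758
gripper_force: 0.0
```

```bash
python3 - <<'E'
from h import *
np.set_printoptions(precision=4,suppress=True)
s=r.read_state();print(s["position"],s["joints"].round(2))
I={c:imaging.capture(c) for c in CM}
for c in I: cv2.imwrite(f"pics/{c}5.png",I[c][...,::-1])
p=(.545,-.2254,-17.3);sp=(.01,.01,4)
for c,e in(("top",TOP),("scene",TOP+FRONT)): print(c,"red",edgefit([(c,I[c],e)],p,0,z=.045,span=sp))
print("both",edgefit([("scene",I["scene"],TOP+FRONT),("top",I["top"],TOP)],p,0,z=.045,span=sp))
print("base front",edgefit([("scene",I["scene"],FRONT)],p,0,z=0,span=sp))
print(fit(I,"red",(.545,-.2254,.045,-17.3),0,(1,1,0,1)))
print("label",labelpose(I,(.545,-.2254,.09)))
I1={c:cv2.imread(f"pics/{c}1.png")[:,:,::-1].copy() for c in CM}
print("base label",labelpose(I1,(.543,-.2256,.045),tin=False))
q=(.5755,.18,2)
for yaw in (2,):print(deltas(*tinpose((.5755,.180,.052),2,.06)))
im=I["scene"]; cv2.imwrite("pics/r5.png",cv2.resize(im[235:315,150:250,::-1],None,fx=7,fy=7,interpolation=2))
E
```

```text
[0.493  0.1824 0.1851] [ 0.28  0.18  2.01 -0.25  0.46 -1.13]
top red (array([  0.5462,  -0.2166, -17.1019]), np.float64(-725.5))
scene red (array([  0.5477,  -0.2267, -17.7828]), np.float64(-1341.9))
both (array([  0.5465,  -0.2262, -17.9542]), np.float64(-1882.6))
base front (array([  0.5476,  -0.2257, -19.1324]), np.float64(-340.4))
(array([  0.546 ,  -0.226 ,   0.045 , -17.7986]), np.float64(163.78039215686275), {'top': 708, 'scene': 1164})
label [array([ 0.5446, -0.2264,  0.0867]), 323, 258, ('top', np.float64(-17.4), np.float64(0.0518), np.float64(0.0347)), ('scene', np.float64(-17.8), np.float64(0.0513), np.float64(0.0354))]
base label [array([ 0.5432, -0.2261,  0.0418]), 314, 255, ('top', np.float64(-17.3), np.float64(0.0529), np.float64(0.0368)), ('scene', np.float64(-16.8), np.float64(0.0509), np.float64(0.0357))]
(array([-0.109, -0.06 ,  1.925]), array([ 0.05 , -0.096, -0.006]))
```

```bash
sed -i 's/def edgefit(items,p0,edges,H=.045,z=None,/def edgefit(items,p0,tilt=0,H=.045,z=None,/; s/b=box(\*p,z,p0\[2\]+q\[2\]); s=0/b=box(*p,z,p0[2]+q[2],tilt); s=0/' h.py; python3 - <<'E'
from h import *
I={c:cv2.imread(f"pics/{c}1.png")[:,:,::-1].copy() for c in CM}
for n,p in(("red",(.567,.3085,3)),("blue",(.5747,.18,2))):
    print(n,edgefit([("top",I["top"],TOP)],p,30,z=.052,span=(.01,.008,6)),edgefit([("top",I["top"],TOP),("scene",I["scene"],TOP)],p,30,z=.052,span=(.01,.008,6)))
print(deltas(*tinpose((.5747,.180,.052),3,.008)))
E
```

```text
red (array([0.5668, 0.3078, 3.3309]), np.float64(-562.9)) (array([0.5659, 0.3071, 0.8847]), np.float64(-1173.0))
blue (array([0.5847, 0.1803, 3.1318]), np.float64(-548.4)) (array([0.5712, 0.1785, 0.6858]), np.float64(-1019.6))
(array([-0.106, -0.066,  2.957]), array([-0.033, -0.096, -0.15 ]))
```

Call:
send_rows --increments '[0.65,-0.1,-0.07,0.4,-0.03,-0.1,-0.15,0.65,-0.1,-0.07,0.9,-0.03,-0.1,-0.15,0.65,-0.1,-0.07,1.4,-0.03,-0.1,-0.15,0.65,-0.1,-0.07,1.7,-0.03,-0.1,-0.15,0.65,-0.1,-0.07,1.9,-0.03,-0.1,-0.15,0.65,-0.1,-0.07,1.9,-0.03,-0.1,-0.15,0.65,-0.1,-0.07,1.9,-0.03,-0.1,-0.15]'

```text
time_s: 19.5
position: [0.5473, 0.1792, 0.1121]
tcp_rot: [-0.023, 0.967, 0.004, 0.255]
force: [-0.7, 0.4, -0.1]
gripper_width: 0.0757
gripper_force: 0.0
```

```bash
python3 - <<'E'
from h import *
print(r.read_state()["position"],r.read_state()["joints"].round(2))
print(deltas(*tinpose((.5747,.180,.052),3,.008)))
E
```

```text
[0.54725379 0.17924134 0.11208058] [ 0.24  0.38  1.99 -0.36  0.28 -1.06]
(array([ 0.117, -0.006,  1.156]), array([-0.063, -0.073, -0.032]))
```

Joint 5 is at its limit with the 30° tilt. The tin's sides are flat, so I grip with the tool pitched only 20°, and pitch it −10° when placing.

```bash
cat >> h.py <<'E'
def gpose(o,yaw,tilt,tooltilt,h=.027,back=0.):
    """tool pose with the grasp point h above the tin's underside (tin tilt), tool pitched tooltilt, retreated along tin normal"""
    Rt=R.from_euler("ZY",[yaw,-tilt],degrees=True).as_matrix();T=R.from_euler("ZY",[yaw,-tooltilt],degrees=True).as_matrix()
    return np.float64(o)+(h+back)*Rt[:,2]-.0188*T[:,2],-T[:,0],-T[:,2]
E
python3 - <<'E'
from h import *
print(deltas(*gpose((.5747,.180,.052),3,30,20,back=.05)))
E
```

```text
(array([ 0.19 , -0.013,  0.147]), array([-0.06 ,  1.594, -0.037]))
```

Call:
send_rows --increments '[0.65,0.1,0,0,-0.06,0.8,-0.04,0.65,0.19,-0.01,0.1,-0.06,1.59,-0.04,0.65,0.19,-0.01,0.15,-0.06,1.59,-0.04,0.65,0.19,-0.01,0.15,-0.06,1.59,-0.04,0.65,0.19,-0.01,0.15,-0.06,1.59,-0.04]'

```text
time_s: 20.0
position: [0.5418, 0.1789, 0.1004]
tcp_rot: [-0.026, 0.984, 0.004, 0.174]
force: [0.2, -1.0, 0.2]
gripper_width: 0.0759
gripper_force: 0.0
```

```bash
python3 - <<'E'
from h import *
print(r.read_state()["position"],r.read_state()["joints"].round(2))
print(deltas(*gpose((.5747,.180,.052),3,30,20,back=.05)))
print(deltas(*gpose((.5747,.180,.052),3,30,20)))
E
```

```text
[0.54178348 0.17892767 0.10044881] [ 0.22  0.42  1.87 -0.12  0.51 -1.32]
(array([-0.02 , -0.013, -0.005]), array([-0.002,  0.006,  0.014]))
(array([-0.193, -0.013,  0.98 ]), array([-0.002,  0.006,  0.014]))
```

Call:
send_rows --increments '[0.65,-0.06,-0.01,0.2,0,0,0,0.65,-0.1,-0.01,0.4,0,0,0,0.65,-0.14,-0.01,0.65,0,0,0,0.65,-0.17,-0.01,0.85,0,0,0,0.65,-0.19,-0.01,0.95,0,0,0,0.65,-0.19,-0.01,0.98,0,0,0,0.65,-0.19,-0.01,0.98,0,0,0,0.65,-0.19,-0.01,0.98,0,0,0]'

```text
time_s: 20.8
position: [0.5682, 0.18, 0.058]
tcp_rot: [-0.026, 0.984, 0.005, 0.174]
force: [-0.6, 0.3, -0.0]
gripper_width: 0.0756
gripper_force: 0.0
```

```bash
python3 - <<'E'
from h import *
s=r.read_state();print(s["position"],s["joints"].round(2),s["force"])
print(deltas(*gpose((.5747,.180,.052),3,30,20)))
E
```

```text
[0.56823019 0.17995514 0.05796669] [ 0.21  0.52  1.84 -0.13  0.43 -1.31] [-0.55308059  0.26659108 -0.01412736]
(array([ 0.013, -0.006,  0.001]), array([0.002, 0.002, 0.011]))
```

Call:
send_rows --increments '[0.45,0.01,0,0,0,0,0,0.3,0.01,0,0,0,0,0,0.1,0.01,0,0,0,0,0,-0.3,0.01,0,0,0,0,0,-0.3,0.01,0,0,0,0,0,-0.3,0.01,0,0,0,0,0]' --force 30

```text
time_s: 21.4
position: [0.5676, 0.1799, 0.0578]
tcp_rot: [-0.026, 0.984, 0.004, 0.174]
force: [-3.1, -1.1, 4.3]
gripper_width: 0.0557
gripper_force: 30.0
```

Call:
send_rows --increments '[-0.3,0.02,0,-0.1,0,0,0,-0.3,0.05,0,-0.25,0,0,0,-0.3,0.1,0,-0.5,0,0,0,-0.3,0.17,0,-0.9,0,0,0,-0.3,0.27,0,-1.4,0,0,0,-0.3,0.38,0,-2,0,0,0,-0.3,0.48,0,-2.6,0,0,0,-0.3,0.56,0,-3.2,0,0,0,-0.3,0.56,0,-3.3,0,0,0,-0.3,0.56,0,-3.3,0,0,0]'

```text
time_s: 22.4
position: [0.4846, 0.1756, 0.2038]
tcp_rot: [-0.026, 0.984, 0.005, 0.174]
force: [-0.8, -0.2, -3.6]
gripper_width: 0.056
gripper_force: 30.0
```

```bash
python3 - <<'E'
from h import *
s=r.read_state();print(s["position"],s["joints"].round(2),s["force"])
print(deltas(*gpose((.5445,-.226,.21),-17.6,0,-10)))
E
```

```text
[0.48457287 0.17560843 0.20381922] [ 0.24  0.18  1.88 -0.09  0.74 -1.33] [-0.77989228 -0.16522779 -3.61817623]
(array([-0.762, -8.062, -0.035]), array([0.307, 4.955, 3.473]))
```

Call:
send_rows --increments '[-0.3,-0.1,-0.5,-0.1,0.03,0.5,0.3,-0.3,-0.76,-8.06,-0.04,0.31,4.95,3.47,-0.3,-0.76,-8.06,-0.04,0.31,4.95,3.47,-0.3,-0.76,-8.06,-0.04,0.31,4.95,3.47,-0.3,-0.76,-8.06,-0.04,0.31,4.95,3.47,-0.3,-0.76,-8.06,-0.04,0.31,4.95,3.47,-0.3,-0.76,-8.06,-0.04,0.31,4.95,3.47,-0.3,-0.76,-8.06,-0.04,0.31,4.95,3.47,-0.3,-0.76,-8.06,-0.04,0.31,4.95,3.47,-0.3,-0.76,-8.06,-0.04,0.31,4.95,3.47]'

```text
time_s: 23.4
position: [0.5413, -0.2297, 0.2149]
tcp_rot: [0.155, 0.984, 0.013, -0.088]
force: [0.3, 0.1, -3.9]
gripper_width: 0.0553
gripper_force: 30.0
```

```bash
python3 - <<'E'
from h import *
s=r.read_state();print(s["position"],s["joints"].round(2),s["force"])
print(deltas(*gpose((.5455,-.2255,.12),-17.6,0,-10)))
E
```

```text
[ 0.54133378 -0.22974494  0.2148715 ] [-0.51  0.58  1.19 -0.04  1.55 -1.77] [ 0.34668966  0.1073143  -3.88592741]
(array([-0.293,  0.11 ,  1.703]), array([-0.011, -0.026, -0.052]))
```

Call:
send_rows --increments '[-0.3,-0.1,0.1,0.3,0,-0.03,-0.05,-0.3,-0.15,0.11,0.7,-0.01,-0.03,-0.05,-0.3,-0.2,0.11,1.1,-0.01,-0.03,-0.05,-0.3,-0.25,0.11,1.4,-0.01,-0.03,-0.05,-0.3,-0.29,0.11,1.6,-0.01,-0.03,-0.05,-0.3,-0.29,0.11,1.7,-0.01,-0.03,-0.05,-0.3,-0.29,0.11,1.7,-0.01,-0.03,-0.05,-0.3,-0.29,0.11,1.7,-0.01,-0.03,-0.05]'

```text
time_s: 24.2
position: [0.5431, -0.2198, 0.1322]
tcp_rot: [0.15, 0.985, 0.013, -0.084]
force: [1.0, -0.6, -4.2]
gripper_width: 0.0561
gripper_force: 30.0
```

```bash
cat >> h.py <<'E'
def edgefit4(im,p0,edges,span,c="scene"):
    """fit x,y,z,yaw,tilt in one picture (x fixed if span 0)"""
    L=cv2.GaussianBlur(cv2.cvtColor(im,cv2.COLOR_RGB2LAB).astype(np.float32),(0,0),.8);gx=cv2.Sobel(L,-1,1,0);gy=cv2.Sobel(L,-1,0,1)
    p0=np.float64(p0);idx=[i for i,a in enumerate(span) if a]
    def f(q):
        p=p0.copy();p[idx]+=q;b=box(*p);s=0
        for i,j in edges:
            uv=proj(c,b[i]+(b[j]-b[i])*np.linspace(.04,.96,25)[:,None]);d=uv[-1]-uv[0];n=np.array([-d[1],d[0]])/np.linalg.norm(d)
            g=[map_coordinates(gx[...,k],[uv[:,1],uv[:,0]],order=1)*n[0]+map_coordinates(gy[...,k],[uv[:,1],uv[:,0]],order=1)*n[1] for k in range(3)]
            s-=min(np.linalg.norm(np.mean(g,1)),250)
        return s
    from scipy.optimize import differential_evolution as DE
    o=DE(f,[(-span[i],span[i]) for i in idx],seed=1,maxiter=80,popsize=12,tol=1e-6);p=p0.copy();p[idx]+=o.x
    return p.round(4),round(o.fun,1)
E
python3 - <<'E'
from h import *
np.set_printoptions(precision=4,suppress=True)
s=r.read_state();print(s["position"],s["joints"].round(2),s["force"])
print(deltas(*gpose((.5455,-.2255,.12),-17.6,0,-10)))
im=imaging.capture("scene");cv2.imwrite("pics/scene6.png",im[...,::-1])
I5=cv2.imread("pics/scene5.png")[:,:,::-1].copy()
print("red ref  ",edgefit4(I5,(.5465,-.2262,.045,-17.6,0),FRONT,(.008,.008,0,3,0)), "now",edgefit4(im,(.5465,-.2262,.045,-17.6,0),FRONT,(.008,.008,0,3,0)))
print("red ref t",edgefit4(I5,(.5465,-.2262,.045,-17.6,0),FRONT,(.008,.008,0,3,4)))
for z in(.119,.121): print("blue",z,edgefit4(im,(.5465,-.2262,z,-17.6,0),FRONT,(.01,.01,0,3,5)))
print("blue flat",edgefit4(im,(.5465,-.2262,.12,-17.6,0),FRONT,(.01,.01,0,3,0)))
cv2.imwrite("pics/r6.png",cv2.resize(im[205:315,140:250,::-1],None,fx=5,fy=5,interpolation=2))
E
```

```text
[ 0.5431 -0.2198  0.1322] [-0.5   0.64  1.32 -0.03  1.36 -1.76] [ 0.956  -0.5707 -4.1525]
(array([-0.027, -0.095,  0.071]), array([-0.001,  0.035,  0.049]))
red ref   (array([  0.5472,  -0.2263,   0.045 , -18.1995,   0.    ]), np.float64(-638.8)) now (array([  0.5469,  -0.225 ,   0.045 , -19.8387,   0.    ]), np.float64(-558.3))
red ref t (array([  0.5446,  -0.2253,   0.045 , -18.3996,  -2.8684]), np.float64(-657.0))
blue 0.119 (array([  0.5411,  -0.2182,   0.119 , -19.2222,  -4.9999]), np.float64(-774.4))
blue 0.121 (array([  0.5429,  -0.2189,   0.121 , -19.0016,  -4.9995]), np.float64(-774.1))
blue flat (array([  0.5444,  -0.2228,   0.12  , -14.6002,   0.    ]), np.float64(-764.7))
```

View pics/r6.png

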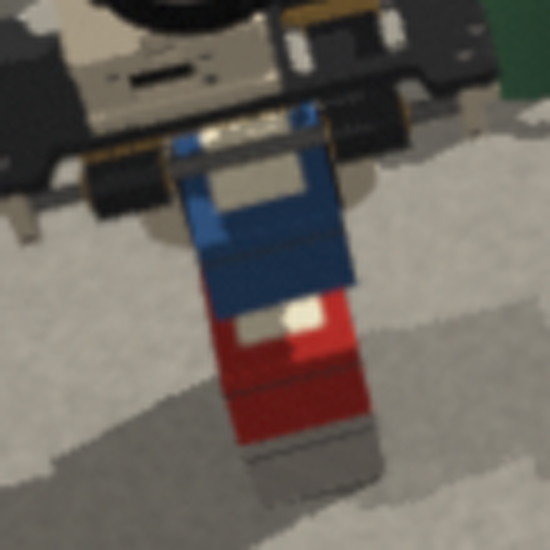

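The blue tin hangs level above red, with its lower front edge from (217,318) to (355,283). Red and steel are in line below it. I go lower and correct the sideways offset.

```bash
python3 - <<'E'
from h import *
print(deltas(*gpose((.5455,-.2255,.095),-17.6,0,-10)))
E
```

```text
(array([-0.11 , -0.094,  0.57 ]), array([-0.002,  0.04 ,  0.048]))
```

Call:
send_rows --increments '[-0.3,-0.05,-0.04,0,0,0.04,0.05,-0.3,-0.05,-0.09,0.1,0,0.04,0.05,-0.3,-0.06,-0.09,0.25,0,0.04,0.05,-0.3,-0.08,-0.09,0.4,0,0.04,0.05,-0.3,-0.1,-0.09,0.5,0,0.04,0.05,-0.3,-0.11,-0.09,0.55,0,0.04,0.05,-0.3,-0.11,-0.09,0.57,0,0.04,0.05,-0.3,-0.11,-0.09,0.57,0,0.04,0.05,-0.3,-0.11,-0.09,0.57,0,0.04,0.05,-0.3,-0.11,-0.09,0.57,0,0.04,0.05]'

```text
time_s: 25.25
position: [0.5421, -0.2242, 0.103]
tcp_rot: [0.152, 0.984, 0.013, -0.087]
force: [-0.7, -0.5, -5.5]
gripper_width: 0.056
gripper_force: 30.0
```

```bash
python3 - <<'E'
from h import *
np.set_printoptions(precision=4,suppress=True)
s=r.read_state();print(s["position"],s["force"])
print(deltas(*gpose((.5455,-.2255,.095),-17.6,0,-10)))
im=imaging.capture("scene");cv2.imwrite("pics/scene7.png",im[...,::-1])
I5=cv2.imread("pics/scene5.png")[:,:,::-1].copy()
sp=(.01,.01,0,4,0)
F3=[(2,3),(2,6),(3,7)]
print("red ref",edgefit4(I5,(.5465,-.2262,.045,-17.6,0),FRONT,sp),edgefit4(I5,(.5465,-.2262,.045,-17.6,0),FRONT,(.01,.01,0,0,0)),edgefit4(I5,(.5465,-.2262,.045,-17.6,0),F3,(.01,.01,0,0,0)))
for z in(.093,.095): print("blue",z,edgefit4(im,(.5465,-.2262,z,-17.6,0),FRONT,sp),edgefit4(im,(.5465,-.2262,z,-17.6,0),FRONT,(.01,.01,0,0,0)),edgefit4(im,(.5465,-.2262,z,-17.6,0),F3,(.01,.01,0,0,0)))
# colour-contour line fits: side edges of blue & red
for n in("red","blue"):
    m=colour(im,n);b=blob(m,(150,190,250,320));print(n,b[0],b[2])
    for row in range(238,300,4):
        x=np.flatnonzero(m[row,150:250]); 
        if len(x)>8: print(row,150+x.min(),150+x.max(),end="; ")
    print()
E
```

```text
[ 0.5421 -0.2242  0.103 ] [-0.6887 -0.4628 -5.5473]
(array([-0.005, -0.004, -0.01 ]), array([-0.001, -0.009, -0.002]))
red ref (array([  0.5472,  -0.2263,   0.045 , -18.2023,   0.    ]), np.float64(-638.8)) (array([  0.5471,  -0.2266,   0.045 , -17.6   ,   0.    ]), np.float64(-638.5)) (array([  0.5461,  -0.2263,   0.045 , -17.6   ,   0.    ]), np.float64(-480.7))
blue 0.093 (array([  0.5461,  -0.2275,   0.093 , -16.2288,   0.    ]), np.float64(-641.8)) (array([  0.5464,  -0.2265,   0.093 , -17.6   ,   0.    ]), np.float64(-641.0)) (array([  0.5463,  -0.2256,   0.093 , -17.6   ,   0.    ]), np.float64(-625.5))
blue 0.095 (array([  0.5477,  -0.2279,   0.095 , -16.2763,   0.    ]), np.float64(-641.0)) (array([  0.5481,  -0.2269,   0.095 , -17.6   ,   0.    ]), np.float64(-640.2)) (array([  0.5479,  -0.2261,   0.095 , -17.6   ,   0.    ]), np.float64(-625.4))
red [198.7482 282.9291] 409
278 188 211; 282 185 212; 286 186 213; 290 187 201; 
blue [193.9767 263.8987] 602
254 177 206; 258 178 206; 262 179 207; 266 181 208; 270 182 209; 274 183 200;
```

Call:
send_rows --increments '[-0.3,0.01,0,0.02,0,0,0,-0.3,0.008,0,0.035,0,0,0,-0.3,0.005,0,0.05,0,0,0,-0.3,0.003,0,0.06,0,0,0,-0.3,0,0,0.07,0,0,0,-0.3,0,0,0.07,0,0,0,-0.3,0,0,0.07,0,0,0]'

```text
time_s: 26.0
position: [0.5414, -0.224, 0.0994]
tcp_rot: [0.152, 0.984, 0.013, -0.087]
force: [-0.7, 0.5, -4.3]
gripper_width: 0.0559
gripper_force: 30.0
```

Call:
send_rows --increments '[-0.3,0,0,0.012,0,0,0,-0.3,0,0,0.012,0,0,0,-0.3,-0.003,0,0.024,0,0,0,-0.3,-0.003,0,0.024,0,0,0]'

```text
time_s: 26.4
position: [0.5414, -0.224, 0.0992]
tcp_rot: [0.152, 0.984, 0.013, -0.087]
force: [-2.3, 1.4, 5.1]
gripper_width: 0.0557
gripper_force: 30.0
```

Call:
send_rows --increments '[0.2,0,0,0,0,0,0,0.25,0,0,0,0,0,0,0.4,0,0,0,0,0,0,0.45,0,0,0,0,0,0,0.45,0,0,-0.3,0,0,0,0.45,0,0,-0.8,0,0,0,0.45,0,0,-1.5,0,0,0,0.45,0,0,-2.3,0,0,0,0.45,0,0,-2.8,0,0,0,0.45,0,0,-2.8,0,0,0]'

```text
time_s: 27.4
position: [0.5665, -0.2323, 0.24]
tcp_rot: [0.153, 0.985, 0.012, -0.083]
force: [-0.9, -0.9, -0.1]
gripper_width: 0.0665
gripper_force: 0.0
```

Call:
send_rows --increments '[0.45,0,3,0,0,0,0,0.45,0,6,0,0,0,0,0.45,0,6,0,0,0,0,0.45,0,6,0,0,0,0,0.45,0,6,0,0,0,0,0.45,0,6,0,0,0,0,0.45,0,6,0,0,0,0,0.45,0,6,0,0,0,0]'

```text
time_s: 28.2
position: [0.6551, 0.0559, 0.2343]
tcp_rot: [0.151, 0.984, 0.013, -0.088]
force: [0.5, 0.5, -0.1]
gripper_width: 0.0669
gripper_force: 0.0
```

```bash
python3 - <<'E'
from h import *
np.set_printoptions(precision=4,suppress=True)
I={c:imaging.capture(c) for c in CM}
for c in I: cv2.imwrite(f"pics/{c}8.png",I[c][...,::-1])
for n,z in(("red",.045),("blue",.09)):
    p=(.5465,-.2262,z,-17.6,0)
    print(n,edgefit4(I["scene"],p,FRONT,(.01,.01,0,4,0)),edgefit4(I["scene"],p,FRONT+(TOP if n=="blue" else []),(.01,.01,0,4,4)))
print("blue top",edgefit4(I["top"],(.5465,-.2262,.09,-17.6,0),TOP,(.008,.008,0,4,0),"top"))
print("label",labelpose(I,(.5455,-.2254,.135)))
print("blue sil",fit(I,"blue",(.546,-.226,.09,-17.6),0,(1,1,0,1)))
I1={c:cv2.imread(f"pics/{c}0.png")[:,:,::-1] for c in CM}
for t in("mug","cone","set_hammer","cover","cover_knob","base_tin"): print(t,[[np.round(d["uv"],1).tolist() for d in imaging.place_of(c,t)[:1]] for c in CM])
print(unproj("top",proj("top",(.5,-.43,.036)),.036))
E
```

```text
red (array([  0.5459,  -0.2259,   0.045 , -18.0999,   0.    ]), np.float64(-637.1)) (array([  0.5462,  -0.2258,   0.045 , -18.3925,   0.3033]), np.float64(-637.5))
blue (array([  0.5468,  -0.2255,   0.09  , -17.4738,   0.    ]), np.float64(-746.8)) (array([  0.5471,  -0.2263,   0.09  , -17.0078,  -0.0124]), np.float64(-1456.8))
blue top (array([  0.5458,  -0.2182,   0.09  , -17.2753,   0.    ]), np.float64(-618.2))
label [array([ 0.5441, -0.2259,  0.132 ]), 349, 295, ('top', np.float64(-17.4), np.float64(0.0531), np.float64(0.0366)), ('scene', np.float64(-17.8), np.float64(0.0524), np.float64(0.0363))]
blue sil (array([  0.545 ,  -0.2252,   0.09  , -17.2458]), np.float64(231.8), {'top': 754, 'scene': 1182})
mug [[[245.8, 213.2]], [[354.3, 270.6]]]
cone [[[323.5, 296.8]], []]
set_hammer [[[417.4, 166.2]], []]
cover [[[107.5, 322.6]], [[495.9, 229.9]]]
cover_knob [[[95.6, 311.4]], [[498.4, 236.2]]]
base_tin [[[198.3, 289.3]], [[426.2, 223.1]]]
[[ 0.5   -0.43   0.036]]
```

The labels put base, red and blue within about 1.5 mm and 0.5° of each other, and blue is level. I check the cover's knob height and hand in.

```bash
python3 - <<'E'
from h import *
print(tri((95.6,311.4),(498.4,236.2)),proj("scene",(.499,-.43,.036)),proj("top",(.499,-.43,.036)),r.read_state()["force"])
print(job.hand_in())
E
```

```text
[ 0.49383437 -0.43375612  0.02475841] [[ 98.70428088 309.36364723]] [[500.19899766 234.68220806]] [-0.16564482  0.10679783  0.50812582]
the job is handed in; nothing more can be done
None
```

The job is handed in at about 28 s: the cover is set down on the bench to the right of the steel tin, and red then blue are stacked on it, measured within about 1.5 mm and 0.5° of each other; the mug was re-measured in place, but the cone and hammer were found again in only one camera and the verdict itself was not shown to me.

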